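# Hot-loop check on the service unit

### The job

First clear everything that has been left standing on the white service unit into the grey tray, upright. Then turn the valve knob clockwise until it clicks open and stays there by itself, and with the infrared thermometer take a reading of the upright black test disc: lens square on to the middle of the disc, 4 to 10 cm away, held still for 4 seconds. Finally click the valve shut again and lay the thermometer back flat in the middle of its cork mat, leaving the plant and the cleaner bottle alone.

Things in the scene. Friction and masses are not known exactly. Their poses are not given: they have to be found in the camera images.
- unit: Fixed white steel box 300 (x) x 320 (y) x 50 mm tall. Origin at the centre of its underside; x points to its rear, where a copper pipe bridge (18 mm pipe at x = +135 mm, legs at y = +-110 mm, bar at 150 mm height) carries the test disc; top face at 50 mm. Two to four loose things stand on the top around the knob, each about 100 mm from the knob's axis
- valve (a joint): Quarter-turn valve knob on the unit's top: 0 = shut, 1.3 rad = open (end stops at both), growing clockwise seen from above. A sprung detent has its hump at 0.65 rad: let go short of it the knob springs back, past it the knob snaps on to the other stop. It resists with up to about 0.3 N m
- valve_grip (a point): Point on the knob's upright axis, 87 mm above the bench, at unit (-20, 0) mm, turning with the knob. The grip is an upright black bar 66 mm long along this point's x, 14 mm thick along its y, its top 94 mm and its foot 62 mm above the bench, on a disc of 70 mm diameter. When shut the bar lies along the unit's x
- target (a point): Centre of the front face of the upright black test disc, 60 mm diameter, fixed at unit (110, 0, 150) mm; axes as the unit: the disc faces the unit's -x, towards the robot
- wand: Infrared thermometer, a straight bar 170 mm long, 30 x 30 mm section, grey handle, black barrel, 0.12-0.21 kg, loose. Origin under its middle, on its underside; x along its length to the lens, z up through its screen. Handle (30 mm wide) x = -85 to +25 mm, barrel (28 mm) to +85 mm; balanced near its middle. Starts lying on the mat, lens roughly away from the robot
- lens (a point): Centre of the thermometer's lens, its front end: wand (85, 0, 15) mm; it looks along wand +x. Axes as the wand
- tray: Fixed open grey tray 260 (x) x 200 (y) mm, walls 30 mm tall and 5 mm thick, floor 5 mm thick. Origin at the centre of its underside. It may be on either side of the unit
- mat: Fixed cork mat 240 (x) x 130 (y) x 4 mm, on the other side from the tray. Origin at the centre of its underside
- tub: White lidded plastic tub, 55 mm diameter at the foot widening to a 60 mm lid (the lid is the top 12 mm), 60 mm tall; loose, 0.2 to 0.4 kg, may be absent. Origin at the centre of its underside, z up when upright. It starts standing on the unit's top close to the valve knob
- jar: Jar with a steel cap, 60 mm diameter, 65 mm tall; loose, 0.2 to 0.4 kg, may be absent. Origin at the centre of its underside, z up when upright. It starts standing on the unit's top close to the valve knob
- carton: Cardboard carton, 58 x 58 mm, 65 mm tall; loose, 0.2 to 0.4 kg, may be absent. Origin at the centre of its underside, z up when upright. It starts standing on the unit's top close to the valve knob, sides nearly along the unit's
- can: Plain steel can, 60 mm diameter, 70 mm tall; loose, 0.2 to 0.4 kg, may be absent. Origin at the centre of its underside, z up when upright. It starts standing on the unit's top close to the valve knob
- plant: Bystander: potted plant 100 mm wide, about 175 mm tall, beyond the unit on the left; leave alone. Origin under its centre
- cleaner: Bystander: bottle 70 mm diameter, 190 mm tall, beyond the unit on the right; leave alone. Origin under its centre
Things that resemble listed ones, but are neither listed nor needed, are in the scene too. Of the things that look like the wand, the larger one is meant.

How it is judged:
By the outcome, as a careful person would: the job done as asked, in the order asked, and still so for the second after the job is handed in, with the robot touching nothing.
Of tub, jar, carton, can only 2 to 4 are there at a start; the rules pass over those that are not, and their reading is None.
At some moment in a run one of tub, jar, carton, can, wand may be knocked a few centimetres aside while the robot is not near it.
Once in a run the grip may slacken for a moment while it holds something.
It also fails if it takes over 208 s, if anything falls off the work surface, if the arm or the gripper's body presses on something with over 40 N, if the wrist force passes 120 N, or if a joint passes its speed limit or range.

### The arm

A 6-joint arm with a two-finger parallel gripper is mounted at the origin on the work surface. World frame = base frame: x ahead of the robot, y to its left, z up, the work surface at z = 0. Lengths are in m, angles in rad, forces in N, time in s.
With the tool pointing down it reaches from about 0.3 to 0.775 m from the base axis. Payload 14.6 kg.
Tool frame: the origin (TCP) lies midway between the tips of the shut fingers; the grasp point (between the pads) lies 19 mm behind it (ctrl.pinch_z is the z of the grasp point in the tool frame, in m); z points along the fingers, y is the line along which they close (so a half turn about z gives the same grasp; the last joint's range is limited). The gripper opens to 94 mm and grips with 3 to 60 N. Pads are 16 mm wide; open, the fingers measure 119 mm over their backs; the gripper's body (75 mm by 177 mm) begins 78 mm behind the grasp point.
Start: joints at [-1.181, 0.3, 1.521, -0, 1.321, -0.067], TCP at [0.243, -0.494, 0.205] pointing down, gripper open.
Joint ranges: [-3.03, 3.03], [-0.79, 2.21], [0.23, 2.52], [-1.04, 4.18], [0, 3.07], [-2.55, 2.55]. Speed limits (rad/s): [2.22, 2.22, 2.57, 3.14, 3.14, 3.14].

### API

Orientations are given as [roll, pitch, yaw] about the fixed x, y, z axes, in that order (R = Rz(yaw) Ry(pitch) Rx(roll)).
In Python, from station import ctrl, camera, ticket gives the robot as it stands. The module is installed in compiled form; this text tells all that it offers.
- The arm moves only by the shell command python3 -m inch 'ROWS' [FORCE]. ROWS is text: rows parted by semicolons, each of 7 numbers parted by spaces: the opening, from -1 (shut) to 1 (fully open), then the shift along the tool's x, y, z in units of 0.03 m (1.0 is 0.03 m), then the turn, a rotation vector about the tool's x, y, z in units of 10 degrees (1.0 is 10 degrees). In form: grip dx dy dz rx ry rz; .... A call has 1 to 10 rows; each row shifts and turns the commanded pose from where the row before left it, along the tool's axes as they then stand; what a row does not reach is not made up. A row lasts 1/8 s, in which the tool goes at most 62.5 mm and 10.7 degrees, less where a joint would pass 70% of its speed; a pose out of reach is approached as far as the arm can. A call with a number of a shift or a turn outside -1 to 1 is refused whole. A call with a gripper value outside its range is refused whole. The fingers move at their own pace and stop on an object; FORCE is the grip in N (left out, the last holds). Time passes only in rows, so rows that do not move let the fingers close. It gives the time, the measured TCP pose, the force, the opening and the grip force at its end, in the units of the state.
- ctrl.get_obs(): the state, without advancing time (a new reading comes with each control period).
- camera(name): name is "scene" or "top"; returns a dict with "img" (480x640x3 uint8, blue, green, red), "range_z" (480x640 float32, m along the optical axis (not along the pixel's ray), 0 where there is no reading), "intrinsics" (3x3 intrinsics, pixels), "view" (4x4, takes a point from world to camera coordinates). Camera axes: x right, y down, z forward; pixel columns grow to the right and rows downward; lengths in m; the calibration is good to about 2 mm. A picture is of the moment at which its call begins.
- ticket.hand_in(): hands the job in; it is judged then, once.
The state is a dict: "time_s": time; "qpos": joint angles; "joint_vel": joint speeds; "tau": joint torques, N m; "ee_pos": TCP position; "eef_rot": TCP orientation; "force": force on the tool from outside, world axes, zero at the start; "moment": the same for the moment, N m; "grip_width": finger opening in m; "grip_force": force on a finger pad.
Only numpy, scipy, OpenCV 4.12 (cv2) and the standard library are available. Lean on these libraries where they do the work, as an engineer would, in place of code of your own. Each camera call takes 0.05 s, during which the arm holds its last target. There are 200 camera calls.

## Working session

There is one attempt and no reset: what is moved stays moved. The work goes in short steps, Python scripts to look and compute and a shell command to move; the robot and the scene stay as the last step left them, time stands still between calls to the robot, and variables do not carry over. Pictures are saved under pics/ and viewed, at most 14 in all, crops included, and the job is handed in when it is done.

```bash
mkdir -p pics; cat > h.py <<'E'
import numpy as np, cv2
from station import ctrl, camera
from scipy.spatial.transform import Rotation as R
def snap(n,f):
    c=camera(n); cv2.imwrite('pics/%s.png'%f,c['img']); np.savez('pics/%s.npz'%f,**c); return c
def P(c,u,v):  # world point of pixel
    K=c['intrinsics']; z=float(c['range_z'][int(v),int(u)])
    p=z*np.linalg.inv(K)@[u,v,1]; return (np.linalg.inv(c['view'])@[*p,1])[:3]
def cloud(c):
    K=c['intrinsics']; v,u=np.mgrid[:480,:640]; z=c['range_z']
    p=np.stack([(u-K[0,2])/K[0,0]*z,(v-K[1,2])/K[1,1]*z,z,np.ones_like(z)],-1)
    return (p@np.linalg.inv(c['view']).T)[...,:3]
def st():
    o=ctrl.get_obs(); return np.array(o['ee_pos']),R.from_euler('xyz',o['eef_rot'])
E
python3 - <<'E'
from h import *
snap('scene','s0');snap('top','t0')
o=ctrl.get_obs()
print(o,ctrl.pinch_z)
E
```

```text
{'time_s': 0.1, 'qpos': array([-1.18057463e+00,  3.00420084e-01,  1.52151225e+00, -2.01818405e-05,
        1.32071643e+00, -6.65891748e-02]), 'joint_vel': array([-0.00188634, -0.00151849, -0.00061198, -0.00110321,  0.00232697,
        0.00199004]), 'tau': array([ 1.12373880e-04, -5.32649803e+01, -3.53286982e+01,  7.09134294e-02,
        2.35031551e-02, -6.44852798e-05]), 'ee_pos': array([ 0.24250567, -0.4933853 ,  0.20494343]), 'eef_rot': array([-3.14053758e+00, -5.07684301e-05,  4.56815853e-01]), 'force': array([-0.67697566,  0.13439156, -0.5649477 ]), 'moment': array([ 0.0226843 ,  0.054141  , -0.03996625]), 'grip_force': 0.0, 'grip_width': 0.09401078825239581} -0.0188
```

View pics/s0.png

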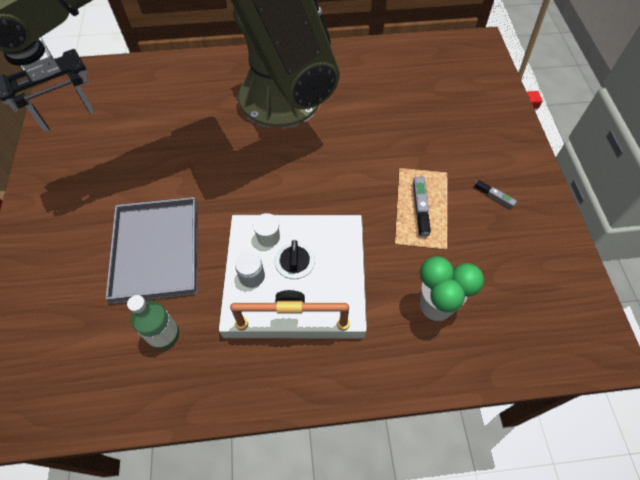

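View pics/t0.png

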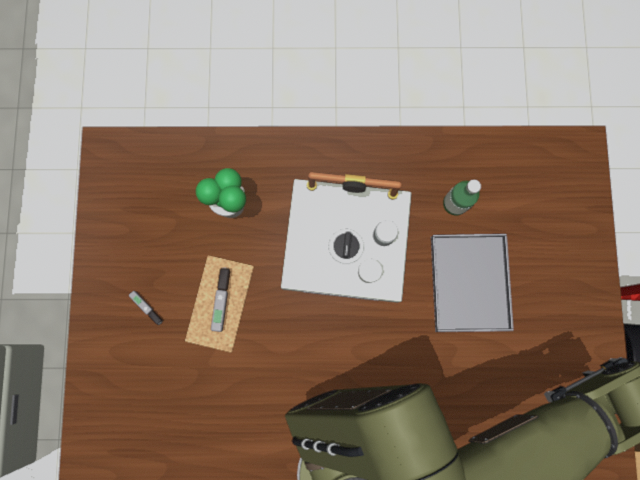

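Scene view: two things stand on the unit at about (266,230) and (249,268). The wand could be the bar on the mat (421,205) or the small one on the wood (495,193). I choose the larger one on the mat. The tray is on the right at (155,250), and there are no other items on the unit. Next I measure and check with a close crop.

```bash
python3 - <<'E'
from h import *
t=dict(np.load('pics/t0.npz'));s=dict(np.load('pics/s0.npz'))
C=cloud(t);S=cloud(s)
def rect(m,X):
    p=X[m][:,:2].astype(np.float32); r=cv2.minAreaRect(p); b=cv2.boxPoints(r); return np.round(r[0],4),np.round(r[1],4),round(r[2],2),np.round(p.mean(0),4)
def reg(X,u0,u1,v0,v1,z0,z1):
    m=np.zeros((480,640),bool); m[v0:v1,u0:u1]=1
    return m&(X[...,2]>z0)&(X[...,2]<z1)
print('unit',rect(reg(C,270,420,170,310,.044,.056),C))
print('unitS',rect(reg(S,210,375,205,345,.044,.056),S))
for n,b in dict(A=(372,402,219,249),B=(355,387,256,288)).items():
    m=reg(C,*b,.09,.14); print(n,rect(m,C),np.percentile(C[m][:,2],[10,50,90]))
for n,b in dict(A=(250,284,208,250),B=(233,266,245,290)).items():
    m=reg(S,*b,.09,.14); print(n+'S',rect(m,S),np.percentile(S[m][:,2],[10,50,90]))
print('knob',rect(reg(C,335,358,230,260,.085,.1),C)); print('knobS',rect(reg(S,280,312,235,275,.085,.1),S))
print('disc',C[reg(C,330,375,170,200,.12,.2)].mean(0))
print('tray',rect(reg(C,425,520,225,340,.022,.036),C)); print('trayS',rect(reg(S,100,205,190,310,.022,.036),S))
print('mat',rect(reg(C,180,260,250,355,.0025,.04),C));print('matS',rect(reg(S,385,455,160,255,.0025,.04),S))
print('wand',rect(reg(C,190,250,255,345,.022,.045),C));print('wandS',rect(reg(S,400,445,165,245,.022,.045),S))
for c in (t,s): print((np.linalg.inv(c['view'])[:3,3]).round(3))
a=cv2.resize(s['img'][205:345,205:375],None,fx=3,fy=3,interpolation=2);b=cv2.resize(s['img'][160:255,385:525],None,fx=2,fy=2)
c=np.zeros((600,800,3),np.uint8);c[:420,:510]=a;c[:190,515:795]=b;d=cv2.resize(t['img'][165:305,275:420],(285,285));c[200:485,515:800]=d;cv2.imwrite('pics/c0.png',c)
E
```

```text
unit (array([ 0.6125, -0.0019]), array([0.3201, 0.3006]), 83.54, array([0.6087, 0.0056], dtype=float32))
unitS (array([ 0.6132, -0.0023]), array([0.3198, 0.3005]), 83.42, array([0.6225, 0.0096], dtype=float32))
A (array([ 0.6201, -0.0988]), array([0.0583, 0.0563]), 45.45, array([ 0.6187, -0.0979], dtype=float32)) [0.10812711 0.11872517 0.12284561]
B (array([ 0.5214, -0.0567]), array([0.0592, 0.0572]), 88.18, array([ 0.5208, -0.0565], dtype=float32)) [0.10566746 0.1096145  0.1134622 ]
AS (array([ 0.5218, -0.0571]), array([0.0576, 0.0598]), 86.39, array([ 0.5251, -0.0566], dtype=float32)) [0.10362859 0.10881366 0.11125794]
BS (array([ 0.6239, -0.0999]), array([0.0573, 0.0566]), 37.39, array([ 0.6276, -0.0989], dtype=float32)) [0.1011959  0.11846318 0.12135694]
knob (array([5.925e-01, 5.000e-04]), array([0.0141, 0.0672]), 84.03, array([5.923e-01, 5.000e-04], dtype=float32))
knobS (array([ 0.5944, -0.0007]), array([0.0138, 0.0668]), 85.06, array([ 5.961e-01, -1.000e-04], dtype=float32))
disc [ 0.73766959 -0.01260875  0.16078532]
tray (array([ 0.4996, -0.338 ]), array([0.2606, 0.2028]), 0.63, array([ 0.5004, -0.3408], dtype=float32))
trayS (array([ 0.4982, -0.3377]), array([0.2637, 0.2017]), 0.46, array([ 0.5064, -0.3416], dtype=float32))
mat (array([0.4482, 0.3416]), array([0.2824, 0.2175]), 0.8, array([0.4456, 0.3401], dtype=float32))
matS (array([0.4388, 0.3416]), array([0.187 , 0.3037]), 79.99, array([0.4516, 0.3391], dtype=float32))
wand (array([0.4536, 0.3351]), array([0.0321, 0.1711]), 83.33, array([0.4505, 0.3349], dtype=float32))
wandS (array([0.4539, 0.3361]), array([0.0322, 0.1706]), 83.19, array([0.4571, 0.334 ], dtype=float32))
[0.354 0.092 1.54 ]
[1.116 0.011 1.045]
```

View pics/c0.png

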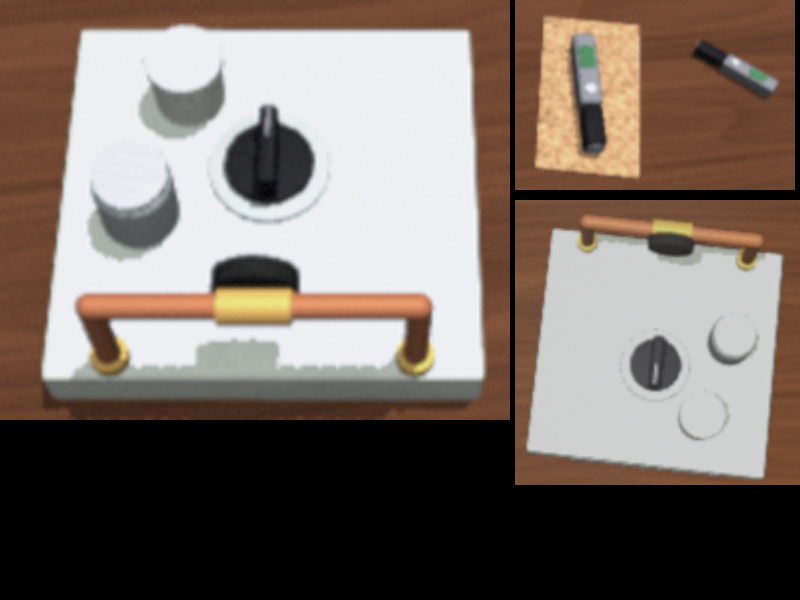

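The crop shows a white lidded tub (nearer, top at z≈0.110) and a steel can (farther, top at z≈0.12). The larger wand is on the mat, with its black lens end away from the robot. Tub first: move over it, then turn to yaw 180°.

```bash
cat >> h.py <<'E'
def to(x,y,gz,yaw):
    """remaining: tool-axis shift (units of 30 mm) and rz (units of 10 deg) to bring the grasp point to x,y,gz"""
    p,r=st(); o=ctrl.get_obs()
    d=r.inv().apply(np.array([x,y,gz-.0188])-p)/.03
    e=(r.inv()*R.from_euler('xyz',[np.pi,0,np.radians(yaw)])).as_rotvec(True)/10
    print('t%.1f'%o['time_s'],'TCP',p.round(4),'rpy',np.degrees(o['eef_rot']).round(1),'| shift',d.round(2),'rot',e.round(2),'| w %.4f gf %.1f F'%(o['grip_width'],o['grip_force']),o['force'].round(1))
E
python3 -m inch '1 .98 -.6 0 0 0 0;1 .98 -.6 0 0 0 0;1 .98 -.6 0 0 0 0;1 .98 -.6 0 0 0 0;1 .98 -.6 0 0 0 0;1 .98 -.6 0 0 0 0;1 .98 -.6 0 0 0 0;1 .98 -.6 0 0 0 0;1 .98 -.6 0 0 0 0;1 .98 -.6 0 0 0 0'
python3 -m inch '1 .98 -.6 0 0 0 0;1 .98 -.6 0 0 0 0;1 .98 -.6 0 0 0 0;1 .98 -.6 0 0 0 0;1 .98 -.6 0 0 0 0;1 0 0 0 0 0 -1;1 0 0 0 0 0 -1;1 0 0 0 0 0 -1;1 0 0 0 0 0 -1;1 0 0 0 0 0 -1'
python3 -m inch '1 0 0 0 0 0 -1;1 0 0 0 0 0 -1;1 0 0 0 0 0 -1;1 0 0 0 0 0 -1;1 0 0 0 0 0 -1;1 0 0 0 0 0 -1;1 0 0 0 0 0 -1;1 0 0 0 0 0 -1;1 0 0 0 0 0 -1;1 0 0 0 0 0 -.4'
python3 - <<'E'
from h import *
to(.5215,-.057,.080,180)
s=snap('scene','s1')
S=cloud(s)
for n,b in dict(tub=(250,284,208,250),can=(233,266,245,290)).items():
    m=np.zeros((480,640),bool);m[b[2]:b[3],b[0]:b[1]]=1;m&=(S[...,2]>.098)&(S[...,2]<.13);print(n,m.sum(),S[m].mean(0) if m.any() else 0)
E
```

```text
time_s: 1.35
ee_pos: [0.4274, -0.2013, 0.2053]
eef_rot: [-3.141, 0.0, 0.457]
force: [-0.5, 0.2, 0.1]
grip_width: 0.0938
grip_force: 0.0
time_s: 2.6
ee_pos: [0.5191, -0.0568, 0.2051]
eef_rot: [-3.141, 0.0, 1.335]
force: [-0.2, -0.2, 1.1]
grip_width: 0.0941
grip_force: 0.0
time_s: 3.85
ee_pos: [0.5191, -0.0567, 0.2051]
eef_rot: [3.142, -0.001, 2.974]
force: [-1.2, -0.1, -0.4]
grip_width: 0.0938
grip_force: 0.0
t3.9 TCP [ 0.5191 -0.0567  0.2051] rpy [180.   -0.  170.4] | shift [-0.08  0.    4.8 ] rot [ 0.   -0.   -0.96] | w 0.0938 gf 0.0 F [-1.2 -0.1 -0.4]
tub 506 [ 0.52404486 -0.05692463  0.10883377]
can 597 [ 0.62629798 -0.09922741  0.1166015 ]
```

```bash

python3 -m inch '1 -.08 0 0 0 0 -.95;1 0 0 .6 0 0 0;1 0 0 .6 0 0 0;1 0 0 .6 0 0 0;1 0 0 .6 0 0 0;1 0 0 .6 0 0 0;1 0 0 .6 0 0 0;1 0 0 .6 0 0 0;1 0 0 .6 0 0 0;1 0 0 0 0 0 0' 
python3 -m inch '-1 0 0 0 0 0 0;-1 0 0 0 0 0 0;-1 0 0 0 0 0 0;-1 0 0 0 0 0 0;-1 0 0 0 0 0 0;-1 0 0 0 0 0 0;-1 0 0 -.3 0 0 0;-1 0 0 -.4 0 0 0;-1 0 0 -.4 0 0 0' 30
python3 -c "
from h import *
to(.44,-.33,.15,180)"
```

```text
time_s: 5.15
ee_pos: [0.5209, -0.057, 0.0603]
eef_rot: [3.141, -0.003, 3.135]
force: [0.2, 0.3, 0.1]
grip_width: 0.094
grip_force: 0.0
time_s: 6.28
ee_pos: [0.5216, -0.0571, 0.0953]
eef_rot: [3.142, 0.0, 3.136]
force: [-0.1, -0.1, -2.5]
grip_width: 0.0592
grip_force: 30.0
t6.3 TCP [ 0.5216 -0.0571  0.0953] rpy [180.    0.  179.7] | shift [ 2.67 -9.11 -1.2 ] rot [ 0.    0.   -0.03] | w 0.0592 gf 30.0 F [-0.1 -0.1 -2.5]
```

```bash

python3 -m inch '-1 .27 -.91 0 0 0 0;-1 .27 -.91 0 0 0 0;-1 .27 -.91 0 0 0 0;-1 .27 -.91 0 0 0 0;-1 .27 -.91 0 0 0 0;-1 .27 -.91 0 0 0 0;-1 .27 -.91 0 0 0 0;-1 .27 -.91 0 0 0 0;-1 .27 -.91 0 0 0 0;-1 .27 -.91 0 0 0 0' 
python3 -m inch '-1 0 0 .4 0 0 0;-1 0 0 .4 0 0 0;-1 0 0 .4 0 0 0;-1 0 0 .4 0 0 0;-1 0 0 .4 0 0 0;-1 0 0 .3 0 0 0;-1 0 0 .2 0 0 0;-1 0 0 .1 0 0 0;-1 0 0 0 0 0 0' 
python3 -c "
from h import *
to(.44,-.33,.0353,180)
snap('scene','s2')"
```

```text
time_s: 7.52
ee_pos: [0.4389, -0.3306, 0.0951]
eef_rot: [-3.141, 0.0, 3.136]
force: [-0.2, -0.3, -1.9]
grip_width: 0.0591
grip_force: 30.0
time_s: 8.65
ee_pos: [0.4392, -0.3298, 0.017]
eef_rot: [-3.141, 0.0, 3.136]
force: [-2.7, 2.8, 3.7]
grip_width: 0.0589
grip_force: 30.0
t8.7 TCP [ 0.4392 -0.3298  0.017 ] rpy [-180.     0.   179.7] | shift [-0.03 -0.01  0.02] rot [-0.    0.   -0.03] | w 0.0589 gf 30.0 F [-2.7  2.8  3.7]
```

View pics/s2.png

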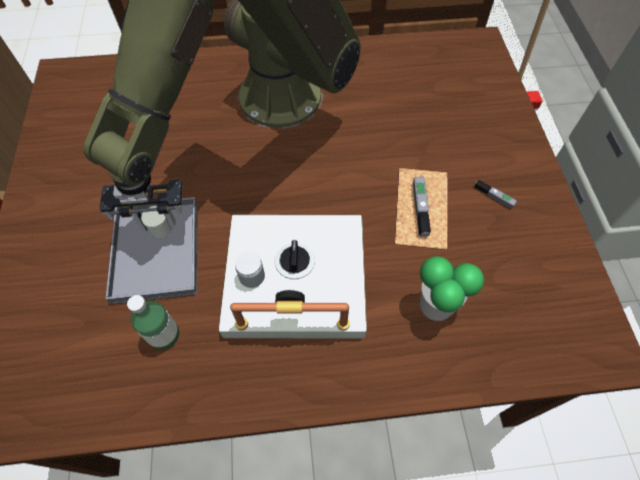

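The tub stands in the tray at (157,220) and has touched down. The can is still at (249,268). Release, lift, and re-measure the can.

```bash

python3 -m inch '1 0 0 0 0 0 0;1 0 0 0 0 0 0;1 0 0 0 0 0 0;1 0 0 -.5 0 0 0;1 0 0 -.7 0 0 0;1 0 0 -.9 0 0 0;1 0 0 -.9 0 0 0;1 0 0 -.9 0 0 0;1 0 0 -.9 0 0 0;1 0 0 0 0 0 0' 
cat >> h.py <<'E'
def look(*names):
    """fitted circle centre of the round tops (scene cam, occlusion of top disc none)"""
    s=camera('scene'); S=cloud(s)
    for n,x,y,z in names:
        m=(np.hypot(S[...,0]-x,S[...,1]-y)<.075)&(abs(S[...,2]-z)<.006)
        if m.sum()<20: print(n,'not seen'); continue
        (c,rr)=cv2.minEnclosingCircle(S[m][:,:2].astype(np.float32)); print(n,m.sum(),np.round(c,4),round(rr,4),'mean',S[m].mean(0).round(4))
    return s
E
python3 -c "
from h import *
look(('can',.622,-.099,.12),('tub',.44,-.33,.065))
to(.622,-.0993,.085,180)"
```

```text
time_s: 9.95
ee_pos: [0.4398, -0.3303, 0.1631]
eef_rot: [-3.139, 0.003, 3.136]
force: [-0.9, 0.5, -0.2]
grip_width: 0.0942
grip_force: 0.0
can 459 [ 0.6206 -0.0999] 0.0282 mean [ 0.6218 -0.1002  0.1194]
tub 424 [ 0.4384 -0.328 ] 0.0322 mean [ 0.4397 -0.3277  0.0641]
t10.0 TCP [ 0.4393 -0.3299  0.1614] rpy [-1.799e+02  1.000e-01  1.797e+02] | shift [-6.04  7.72  3.17] rot [-0.01  0.01 -0.03] | w 0.0939 gf 0.0 F [-0.1 -0.1 -0.1]
```

```bash

python3 -m inch '1 -.67 .855 0 0 0 0;1 -.67 .855 0 0 0 0;1 -.67 .855 0 0 0 0;1 -.67 .855 0 0 0 0;1 -.67 .855 0 0 0 0;1 -.67 .855 0 0 0 0;1 -.67 .855 0 0 0 0;1 -.67 .855 0 0 0 0;1 -.67 .855 0 0 0 0;1 0 0 0 0 0 0' 
python3 -m inch '1 0 0 .5 0 0 0;1 0 0 .6 0 0 0;1 0 0 .6 0 0 0;1 0 0 .6 0 0 0;1 0 0 .6 0 0 0;1 0 0 .3 0 0 0;1 0 0 0 0 0 0;-1 0 0 0 0 0 0;-1 0 0 0 0 0 0;-1 0 0 0 0 0 0' 30
python3 -m inch '-1 0 0 0 0 0 0;-1 0 0 0 0 0 0;-1 0 0 0 0 0 0;-1 0 0 -.3 0 0 0;-1 0 0 -.4 0 0 0;-1 0 0 -.4 0 0 0;-1 0 0 0 0 0 0' 
python3 -c "
from h import *
to(.555,-.325,.11,180)"
```

```text
time_s: 11.25
ee_pos: [0.6215, -0.0983, 0.159]
eef_rot: [3.141, -0.002, 3.138]
force: [-0.6, -0.3, -0.3]
grip_width: 0.0944
grip_force: 0.0
time_s: 12.5
ee_pos: [0.6215, -0.0999, 0.0648]
eef_rot: [-3.141, 0.001, 3.136]
force: [0.2, -1.4, 0.4]
grip_width: 0.0676
grip_force: 0.0
time_s: 13.38
ee_pos: [0.6218, -0.1, 0.0989]
eef_rot: [-3.141, 0.002, 3.136]
force: [-0.3, -0.1, -2.6]
grip_width: 0.059
grip_force: 30.0
t13.4 TCP [ 0.6218 -0.1     0.0989] rpy [-1.800e+02  1.000e-01  1.797e+02] | shift [ 2.19 -7.51  0.25] rot [-0.    0.01 -0.03] | w 0.0590 gf 30.0 F [-0.3 -0.1 -2.6]
```

```bash

python3 -m inch '-1 .24 -.83 0 0 0 0;-1 .24 -.83 0 0 0 0;-1 .24 -.83 0 0 0 0;-1 .24 -.83 0 0 0 0;-1 .24 -.83 0 0 0 0;-1 .24 -.83 0 0 0 0;-1 .24 -.83 0 0 0 0;-1 .24 -.83 0 0 0 0;-1 .24 -.83 0 0 0 0;-1 0 0 0 0 0 0' 
python3 -m inch '-1 0 0 .4 0 0 0;-1 0 0 .4 0 0 0;-1 0 0 .4 0 0 0;-1 0 0 .4 0 0 0;-1 0 0 .4 0 0 0;-1 0 0 .3 0 0 0;-1 0 0 .2 0 0 0;-1 0 0 .1 0 0 0;-1 0 0 0 0 0 0' 
python3 -c "
from h import *
to(.555,-.325,.0398,180)"
```

```text
time_s: 14.62
ee_pos: [0.5545, -0.3249, 0.097]
eef_rot: [3.141, -0.001, 3.134]
force: [-1.0, -0.0, -2.9]
grip_width: 0.0592
grip_force: 30.0
time_s: 15.75
ee_pos: [0.5554, -0.3237, 0.0198]
eef_rot: [-3.141, 0.001, 3.136]
force: [-0.0, -1.0, -3.4]
grip_width: 0.0593
grip_force: 30.0
t15.8 TCP [ 0.5554 -0.3237  0.0198] rpy [-180.     0.   179.7] | shift [ 0.01 -0.04 -0.04] rot [-0.    0.   -0.03] | w 0.0593 gf 30.0 F [-0.  -1.  -3.4]
```

```bash

python3 -m inch '-1 0 0 .05 0 0 0;-1 0 0 .02 0 0 0;-1 0 0 0 0 0 0;1 0 0 0 0 0 0;1 0 0 0 0 0 0;1 0 0 0 0 0 0;1 0 0 -.5 0 0 0;1 0 0 -.9 0 0 0;1 0 0 -.9 0 0 0;1 0 0 -.9 0 0 0' 
python3 -m inch '1 0 0 -.9 0 0 0;1 0 0 -.9 0 0 0;1 0 0 0 0 0 0' 
python3 -c "
from h import *
s=look(('can',.555,-.325,.075),('tub',.44,-.33,.065))
t=snap('top','t3'); cv2.imwrite('pics/s3.png',s['img'])
im=np.hstack([cv2.resize(s['img'][180:350,90:380],None,fx=2,fy=2)]);cv2.imwrite('pics/c3.png',im)
to(.593,.0002,.087,173.5)"
```

```text
time_s: 17.0
ee_pos: [0.5554, -0.3237, 0.1154]
eef_rot: [-3.141, 0.001, 3.136]
force: [-0.1, -0.2, -0.1]
grip_width: 0.094
grip_force: 0.0
time_s: 17.38
ee_pos: [0.556, -0.3241, 0.1704]
eef_rot: [-3.139, 0.004, 3.136]
force: [-0.1, 0.7, -0.4]
grip_width: 0.0934
grip_force: 0.0
can 414 [ 0.5555 -0.3226] 0.0294 mean [ 0.5556 -0.3223  0.0741]
tub 121 [ 0.439  -0.3273] 0.0306 mean [ 0.4483 -0.3245  0.0631]
t17.5 TCP [ 0.555  -0.3235  0.1671] rpy [180.   -0.  179.7] | shift [-1.2 10.8  3.3] rot [ 0.   -0.    0.62] | w 0.0939 gf 0.0 F [ 0.5  0.1 -0.7]
```

View pics/c3.png

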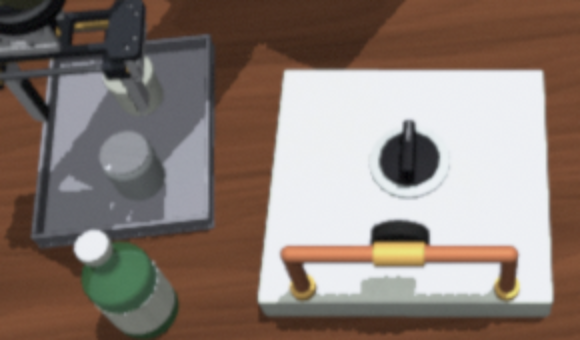

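Both items stand upright in the tray (crop (130,165) and (135,85)) and the unit's top is clear. Now the knob.

```bash

python3 -m inch '1 -.11 .98 0 0 0 0;1 -.11 .98 0 0 0 0;1 -.11 .98 0 0 0 0;1 -.11 .98 0 0 0 0;1 -.11 .98 0 0 0 0;1 -.11 .98 0 0 0 0;1 -.11 .98 0 0 0 0;1 -.11 .98 0 0 0 0;1 -.11 .98 0 0 0 0;1 -.11 .98 0 0 0 0' 
python3 -m inch '1 -.11 .98 0 0 0 0;1 0 0 0 0 0 .62;1 0 0 0 0 0 0' 
python3 -c "
from h import *
to(.593,.0002,.087,173.5)
snap('top','t4')
t=cloud(np.load('pics/t3.npz'));m=np.zeros((480,640),bool);m[230:260,335:358]=1;m&=(t[...,2]>.085)&(t[...,2]<.1)
print(cv2.minAreaRect(t[m][:,:2].astype(np.float32)))"
```

```text
time_s: 18.73
ee_pos: [0.5894, -0.0288, 0.1661]
eef_rot: [3.141, -0.002, 3.136]
force: [0.1, -0.2, -0.3]
grip_width: 0.0941
grip_force: 0.0
time_s: 19.1
ee_pos: [0.5929, -0.0002, 0.1663]
eef_rot: [-3.141, -0.002, 3.029]
force: [0.8, 0.2, -0.5]
grip_width: 0.0938
grip_force: 0.0
t19.1 TCP [ 5.929e-01 -2.000e-04  1.663e-01] rpy [-1.800e+02 -1.000e-01  1.735e+02] | shift [-0.01  0.01  3.27] rot [-0.   -0.01  0.  ] | w 0.0938 gf 0.0 F [ 0.8  0.2 -0.5]
((0.592514157295227, 0.0004750257357954979), (0.014202337712049484, 0.06614615023136139), 84.07981872558594)
```

```bash

python3 -m inch '1 0 0 .6 0 0 0;1 0 0 .6 0 0 0;1 0 0 .6 0 0 0;1 0 0 .6 0 0 0;1 0 0 .5 0 0 0;1 0 0 .37 0 0 0;1 0 0 0 0 0 0;-1 0 0 0 0 0 0;-1 0 0 0 0 0 0;-1 0 0 0 0 0 0' 40
python3 -m inch '-1 0 0 0 0 0 0;-1 0 0 0 0 0 0;-1 0 0 0 0 0 0;-1 0 0 0 0 0 0;-1 0 0 0 0 0 0;-1 0 0 0 0 0 0' 
python3 -m inch '-1 0 0 0 0 0 .8;-1 0 0 0 0 0 .8;-1 0 0 0 0 0 .8;-1 0 0 0 0 0 .8;-1 0 0 0 0 0 .8;-1 0 0 0 0 0 .8;-1 0 0 0 0 0 .8;-1 0 0 0 0 0 .8;-1 0 0 0 0 0 .8;-1 0 0 0 0 0 0' 
python3 -c "
from h import *
to(.593,.0002,.087,99);print(ctrl.get_obs()['moment'])"
```

```text
time_s: 20.4
ee_pos: [0.5935, -0.0005, 0.0696]
eef_rot: [3.142, 0.001, 3.028]
force: [-0.4, 0.5, 0.1]
grip_width: 0.0673
grip_force: 0.0
time_s: 21.15
ee_pos: [0.5933, -0.0008, 0.0693]
eef_rot: [-3.141, -0.0, 3.028]
force: [-0.6, -3.8, 1.1]
grip_width: 0.0136
grip_force: 40.0
time_s: 22.4
ee_pos: [0.592, -0.0022, 0.0692]
eef_rot: [-3.137, 0.002, 1.768]
force: [-12.3, -11.7, 8.1]
grip_width: 0.0135
grip_force: 40.0
t22.4 TCP [ 0.592  -0.0022  0.0692] rpy [-1.798e+02  1.000e-01  1.013e+02] | shift [0.07 0.05 0.03] rot [-0.02  0.01  0.23] | w 0.0135 gf 40.0 F [-12.3 -11.7   8.1]
[-2.50586996  2.19396007 -0.17313871]
```

Turned about 72°. Release, lift, check the knob and measure the mat and wand.

```bash

python3 -m inch '1 0 0 0 0 0 0;1 0 0 0 0 0 0;1 0 0 0 0 0 0;1 0 0 0 0 0 0;1 0 0 -.6 0 0 0;1 0 0 -.8 0 0 0;1 0 0 -.9 0 0 0;1 0 0 -.9 0 0 0;1 0 0 -.9 0 0 0;1 0 0 0 0 0 0' 
python3 - <<'E'
from h import *
to(.4537,.3355,.15,173.5)
s=snap('scene','s5');t=snap('top','t5')
for n,c,kb,mb in (('top',t,(325,370,225,265),(170,265,245,360)),('scene',s,(270,320,235,280),(385,460,155,260))):
    X=cloud(c);hsv=cv2.cvtColor(c['img'],cv2.COLOR_BGR2HSV)
    def reg(u0,u1,v0,v1,z0,z1):
        m=np.zeros((480,640),bool); m[v0:v1,u0:u1]=1; return m&(X[...,2]>z0)&(X[...,2]<z1)
    m=reg(*kb,.085,.1); print(n,'knob',m.sum(),cv2.minAreaRect(X[m][:,:2].astype(np.float32)) if m.sum()>5 else 0)
    m=reg(*mb,.02,.045); print('wand',m.sum(),cv2.minAreaRect(X[m][:,:2].astype(np.float32)))
    b=c['img'].astype(int); m=reg(*mb,-.005,.012)&(b[...,2]>150); 
    m=cv2.morphologyEx(m.astype(np.uint8),cv2.MORPH_OPEN,np.ones((3,3)))>0
    print('mat',m.sum(),cv2.minAreaRect(X[m][:,:2].astype(np.float32)))
E
```

```text
time_s: 23.65
ee_pos: [0.5942, -0.0005, 0.1953]
eef_rot: [3.137, 0.001, 1.771]
force: [0.2, -0.8, -1.1]
grip_width: 0.0945
grip_force: 0.0
t23.6 TCP [ 5.942e-01 -5.000e-04  1.953e-01] rpy [1.797e+02 1.000e-01 1.015e+02] | shift [11.91 -2.37  2.11] rot [ 0.02  0.02 -7.2 ] | w 0.0945 gf 0.0 F [ 0.2 -0.8 -1.1]
top knob 0 0
wand 718 ((0.45396825671195984, 0.3356417417526245), (0.030671829357743263, 0.1717345267534256), 83.87993621826172)
mat 3318 ((0.44395434856414795, 0.3415110409259796), (0.1314292699098587, 0.24170367419719696), 76.67115783691406)
scene knob 168 ((0.5934099555015564, 0.0004960186779499054), (0.015497829765081406, 0.06630358099937439), 7.072738170623779)
wand 696 ((0.45476722717285156, 0.33510345220565796), (0.03129415586590767, 0.17658092081546783), 82.68899536132812)
mat 3061 ((0.4421052038669586, 0.34451282024383545), (0.13235154747962952, 0.24945741891860962), 76.33745574951172)
```

The scene view shows the bar at −83°, so the valve is open. Mat centre is (0.443, 0.342) with yaw −13.5°. The wand is at (0.454, 0.3355) with yaw −6.5°. Going to the wand.

```bash

python3 -m inch '1 .99 -.2 0 0 0 0;1 .99 -.2 0 0 0 0;1 .99 -.2 0 0 0 0;1 .99 -.2 0 0 0 0;1 .99 -.2 0 0 0 0;1 .99 -.2 0 0 0 0;1 .99 -.2 0 0 0 0;1 .99 -.2 0 0 0 0;1 .99 -.2 0 0 0 0;1 .99 -.2 0 0 0 0' 
python3 -m inch '1 .99 -.2 0 0 0 0;1 .99 -.2 0 0 0 0;1 0 0 0 0 0 -.9;1 0 0 0 0 0 -.9;1 0 0 0 0 0 -.9;1 0 0 0 0 0 -.9;1 0 0 0 0 0 -.9;1 0 0 0 0 0 -.9;1 0 0 0 0 0 -.9;1 0 0 0 0 0 -.9' 
python3 -m inch '1 0 0 .5 0 0 0;1 0 0 .5 0 0 0;1 0 0 0 0 0 0'
python3 -c "
from h import *
to(.4541,.3355,.026,173.4)
s=camera('scene');X=cloud(s);m=(X[...,2]>.02)&(X[...,2]<.036)&(np.hypot(X[...,0]-.454,X[...,1]-.3355)<.1);print(m.sum(),cv2.minAreaRect(X[m][:,:2].astype(np.float32)))"
```

```text
time_s: 25.0
ee_pos: [0.4746, 0.2794, 0.1912]
eef_rot: [-3.14, 0.0, 1.771]
force: [0.9, 0.1, 0.0]
grip_width: 0.0942
grip_force: 0.0
time_s: 26.25
ee_pos: [0.4515, 0.3343, 0.1911]
eef_rot: [-3.14, -0.001, 3.033]
force: [-1.1, 0.0, 0.4]
grip_width: 0.094
grip_force: 0.0
time_s: 26.62
ee_pos: [0.4512, 0.334, 0.1602]
eef_rot: [-3.139, -0.003, 3.026]
force: [0.2, 0.4, 0.1]
grip_width: 0.0936
grip_force: 0.0
t26.6 TCP [0.4512 0.334  0.1602] rpy [-1.799e+02 -1.000e-01  1.734e+02] | shift [-0.1   0.07  5.1 ] rot [-0.01 -0.01 -0.  ] | w 0.0936 gf 0.0 F [0.2 0.4 0.1]
642 ((0.45486921072006226, 0.3353082239627838), (0.03224092721939087, 0.17206399142742157), 82.98126983642578)
```

```bash

python3 -m inch '1 -.1 .06 .7 0 0 0;1 0 0 .8 0 0 0;1 0 0 .8 0 0 0;1 0 0 .8 0 0 0;1 0 0 .7 0 0 0;1 0 0 .6 0 0 0;1 0 0 .4 0 0 0;1 0 0 .25 0 0 0;1 0 0 0 0 0 0' 35
python3 -c "
from h import *
to(.4541,.3355,.026,173.4)"
python3 -m inch '-1 0 0 0 0 0 0;-1 0 0 0 0 0 0;-1 0 0 0 0 0 0;-1 0 0 0 0 0 0;-1 0 0 0 0 0 0;-1 0 0 0 0 0 0;-1 0 0 0 0 0 0;-1 0 0 0 0 0 0' 
python3 -c "
from h import *
to(.4541,.3355,.026,173.4)"
```

```text
time_s: 27.8
ee_pos: [0.4551, 0.336, 0.0106]
eef_rot: [-3.141, -0.0, 3.028]
force: [-0.5, 0.3, 0.1]
grip_width: 0.0941
grip_force: 0.0
t27.8 TCP [0.4551 0.336  0.0106] rpy [-180.    -0.   173.5] | shift [ 0.03 -0.02  0.11] rot [-0.   -0.    0.01] | w 0.0941 gf 0.0 F [-0.5  0.3  0.1]
time_s: 28.8
ee_pos: [0.4551, 0.3359, 0.0107]
eef_rot: [-3.141, -0.0, 3.028]
force: [0.0, -0.6, 0.1]
grip_width: 0.0302
grip_force: 35.0
t28.8 TCP [0.4551 0.3359 0.0107] rpy [-180.    -0.   173.5] | shift [ 0.03 -0.02  0.12] rot [-0.   -0.    0.01] | w 0.0302 gf 35.0 F [ 0.  -0.6  0.1]
```

```bash

python3 -m inch '-1 0 0 -.3 0 0 0;-1 0 0 -.5 0 0 0;-1 0 0 -.7 0 0 0;-1 0 0 -.8 0 0 0;-1 0 0 -.8 0 0 0;-1 0 0 -.7 0 0 0;-1 0 0 -.4 0 0 0;-1 0 0 -.15 0 0 0;-1 0 0 0 0 0 0' 
python3 -m inch '-1 -.3 -.6 0 0 0 0;-1 -.42 -.9 0 0 0 0;-1 -.42 -.9 0 0 0 0;-1 -.42 -.9 0 0 0 0;-1 -.42 -.9 0 0 0 0;-1 -.42 -.9 0 0 0 0;-1 -.42 -.9 0 0 0 0;-1 -.42 -.9 0 0 0 0;-1 -.42 -.9 0 0 0 0;-1 -.42 -.9 0 0 0 0' 
python3 -m inch '-1 -.42 -.9 0 0 0 0;-1 -.4 -.8 0 0 0 0;-1 0 0 0 0 0 0'
python3 -c "
from h import *
to(.5681,.0031,.1605,173.5)"
```

```text
time_s: 29.92
ee_pos: [0.455, 0.3359, 0.1411]
eef_rot: [-3.141, -0.0, 3.028]
force: [0.4, 0.0, -1.3]
grip_width: 0.0296
grip_force: 35.0
time_s: 31.18
ee_pos: [0.5469, 0.0607, 0.1406]
eef_rot: [-3.141, -0.001, 3.027]
force: [0.0, 0.1, -2.0]
grip_width: 0.0297
grip_force: 35.0
time_s: 31.55
ee_pos: [0.5655, 0.007, 0.1405]
eef_rot: [-3.141, -0.001, 3.025]
force: [-0.7, 0.1, -2.2]
grip_width: 0.0297
grip_force: 35.0
t31.6 TCP [0.5655 0.007  0.1405] rpy [-1.800e+02 -1.000e-01  1.733e+02] | shift [-0.1  -0.12 -0.04] rot [-0.   -0.01 -0.02] | w 0.0297 gf 35.0 F [-0.7  0.1 -2.2]
```

```bash

python3 -m inch '-1 -.1 -.12 -.04 0 0 0;-1 0 0 0 0 0 0;-1 0 0 0 0 0 0'
python3 - <<'E'
from h import *
to(.5681,.0031,.1605,173.5)
s=snap('scene','s6');X=cloud(s)
m=np.zeros((480,640),bool);m[200:330,200:380]=1
# wand top surface in unit coordinates
a=np.radians(-6.5);ux=np.array([np.cos(a),np.sin(a)]);uy=np.array([-ux[1],ux[0]])
U=np.stack([(X[...,:2]-[.6128,-.002])@ux,(X[...,:2]-[.6128,-.002])@uy,X[...,2]],-1)
w=m&(U[...,0]<.06)&(U[...,0]>-.14)&(U[...,2]>.158)&(U[...,2]<.172)&(abs(U[...,1])<.04)
p=U[w];print('wand top',w.sum(),p.min(0).round(4),p.max(0).round(4))
for lo in np.arange(-.14,.05,.02):
    q=p[(p[:,0]>=lo)&(p[:,0]<lo+.02)]
    if len(q)>5: print('%.2f'%lo,len(q),q.mean(0).round(4),q[:,1].min().round(4),q[:,1].max().round(4))
t=snap('top','t6')
for c in (s,):cv2.imwrite('pics/c6.png',cv2.resize(c['img'][190:340,200:380],None,fx=4,fy=4,interpolation=2))
E
```

```text
time_s: 31.92
ee_pos: [0.5681, 0.0058, 0.1424]
eef_rot: [3.142, -0.0, 3.028]
force: [-0.5, -1.1, -1.3]
grip_width: 0.03
grip_force: 35.0
t31.9 TCP [0.5681 0.0058 0.1424] rpy [180.   -0.  173.5] | shift [-0.01 -0.09  0.02] rot [ 0. -0.  0.] | w 0.0300 gf 35.0 F [-0.5 -1.1 -1.3]
wand top 680 [-0.0939 -0.0229  0.158 ] [0.0396 0.0306 0.1719]
-0.10 44 [-0.0884  0.0011  0.1656] -0.0101 0.0122
-0.08 60 [-0.0662  0.0014  0.1647] -0.0116 0.0149
-0.06 105 [-0.0492  0.0039  0.1654] -0.0109 0.0306
-0.04 156 [-0.0314  0.0041  0.1641] -0.0229 0.0306
-0.02 98 [-0.0098  0.0037  0.1627] -0.0098 0.0162
0.00 107 [0.0097 0.004  0.163 ] -0.0088 0.0168
0.02 110 [0.0295 0.0042 0.1623] -0.0101 0.0172
```

View pics/c6.png

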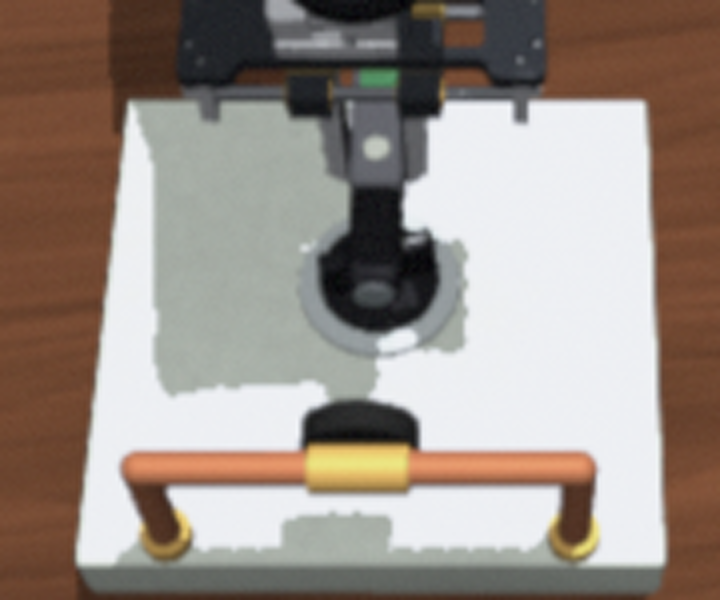

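The wand faces the disc (crop (375,290) lens, (360,425) disc), 70 mm away and about 3–4 mm to the left. Correct that, verify, then hold.

```bash

python3 -m inch '-1 0 -.11 -.02 0 0 0;-1 0 0 0 0 0 0;-1 0 0 0 0 0 0'
python3 - <<'E'
from h import *
to(.5681,.0031,.1605,173.5)
a=np.radians(-6.5);ux=np.array([np.cos(a),np.sin(a)]);uy=np.array([-ux[1],ux[0]])
for n in ('scene','top'):
    c=camera(n);X=cloud(c)
    U=np.stack([(X[...,:2]-[.6128,-.002])@ux,(X[...,:2]-[.6128,-.002])@uy,X[...,2]],-1)
    w=(U[...,0]<.06)&(U[...,0]>-.14)&(U[...,2]>.157)&(U[...,2]<.172)&(abs(U[...,1])<.04)
    p=U[w]
    if len(p)<30: print(n,'hidden');continue
    for lo,hi in ((-.14,-.09),(-.09,-.07),(-.015,0),(0,.015),(.015,.03),(.03,.05)):
        q=p[(p[:,0]>=lo)&(p[:,0]<hi)]
        if len(q)>5: print(n,lo,len(q),np.median(q,0).round(4),((q[:,1].min()+q[:,1].max())/2).round(4),np.percentile(q[:,2],80).round(4))
    d=(abs(U[...,0]-.115)<.012)&(abs(U[...,1])<.05)&(U[...,2]>.165)&(U[...,2]<.2)
    if d.sum(): print(n,'disc',d.sum(),U[d].mean(0).round(4),U[d].min(0).round(4),U[d].max(0).round(4))
E
```

```text
time_s: 32.4
ee_pos: [0.5679, 0.002, 0.1431]
eef_rot: [3.142, 0.0, 3.028]
force: [0.8, -0.2, -0.8]
grip_width: 0.0293
grip_force: 35.0
t32.4 TCP [0.5679 0.002  0.1431] rpy [180.    0.  173.5] | shift [-0.    0.04  0.05] rot [ 0.  0. -0.] | w 0.0293 gf 35.0 F [ 0.8 -0.2 -0.8]
scene -0.14 13 [-0.0911 -0.0034  0.1661] -0.0046 0.1674
scene -0.09 41 [-0.0853 -0.0033  0.1661] -0.003 0.1684
scene -0.015 84 [-0.0071  0.0012  0.1638] 0.0001 0.1651
scene 0 79 [ 7.700e-03 -1.000e-04  1.639e-01] -0.0003 0.1649
scene 0.015 82 [0.0229 0.0006 0.1637] 0.0003 0.1652
scene 0.03 63 [0.0349 0.0007 0.1618] 0.0006 0.1637
scene disc 236 [ 0.1188 -0.0002  0.174 ] [ 0.108  -0.026   0.1651] [0.1263 0.0257 0.1843]
top hidden
```

```bash

for i in 1 2 3 4; do python3 -m inch '-1 0 0 0 0 0 0;-1 0 0 0 0 0 0;-1 0 0 0 0 0 0;-1 0 0 0 0 0 0;-1 0 0 0 0 0 0;-1 0 0 0 0 0 0;-1 0 0 0 0 0 0;-1 0 0 0 0 0 0;-1 0 0 0 0 0 0;-1 0 0 0 0 0 0' | grep -E 'time|ee_pos|grip'; done
python3 - <<'E'
from h import *
s=camera('scene');X=cloud(s)
a=np.radians(-6.5);ux=np.array([np.cos(a),np.sin(a)]);uy=np.array([-ux[1],ux[0]])
U=np.stack([(X[...,:2]-[.6128,-.002])@ux,(X[...,:2]-[.6128,-.002])@uy,X[...,2]],-1)
p=U[(U[...,0]<.06)&(U[...,0]>-.12)&(U[...,2]>.157)&(U[...,2]<.172)&(abs(U[...,1])<.04)]
for lo,hi in ((-.14,-.07),(-.015,0),(.015,.03),(.03,.05)):
    q=p[(p[:,0]>=lo)&(p[:,0]<hi)]
    if len(q): print(lo,len(q),np.median(q,0).round(4))
look(('can',.555,-.323,.075),('tub',.44,-.328,.065))
m=(np.hypot(X[...,0]-.593,X[...,1])<.05)&(X[...,2]>.085)&(X[...,2]<.1);print(m.sum(),cv2.minAreaRect(X[m][:,:2].astype(np.float32)))
to(.4435,.342,.16,166.5)
E
```

```text
time_s: 33.75
ee_pos: [0.5679, 0.0021, 0.143]
grip_width: 0.0296
grip_force: 35.0
time_s: 35.0
ee_pos: [0.5679, 0.0021, 0.143]
grip_width: 0.0301
grip_force: 35.0
time_s: 36.25
ee_pos: [0.5679, 0.0021, 0.143]
grip_width: 0.0297
grip_force: 35.0
time_s: 37.5
ee_pos: [0.5679, 0.0021, 0.1431]
grip_width: 0.0298
grip_force: 35.0
-0.14 57 [-0.0865 -0.0031  0.1665]
-0.015 89 [-0.0079 -0.0006  0.1639]
0.015 84 [0.0226 0.0005 0.164 ]
0.03 60 [0.0345 0.0008 0.1621]
can 413 [ 0.5537 -0.3225] 0.0296 mean [ 0.5556 -0.3222  0.074 ]
tub 420 [ 0.4383 -0.3284] 0.0312 mean [ 0.4397 -0.328   0.0641]
100 ((0.5923978686332703, 0.00017106905579566956), (0.015985259786248207, 0.06570549309253693), 9.722562789916992)
t37.6 TCP [0.5679 0.0021 0.143 ] rpy [180.    0.  173.5] | shift [ 5.41 10.79  0.06] rot [0.  0.  0.7] | w 0.0297 gf 35.0 F [ 0.2 -1.  -1.6]
```

Reading held about 5 s, steady. The hand is full, so I park the wand on the mat, shut the valve, then lay the wand back finally, to keep the order asked.

```bash

python3 -m inch '-1 .3 .6 0 0 0 0;-1 .45 .9 0 0 0 0;-1 .45 .9 0 0 0 0;-1 .45 .9 0 0 0 0;-1 .45 .9 0 0 0 0;-1 .45 .9 0 0 0 0;-1 .45 .9 0 0 0 0;-1 .45 .9 0 0 0 0;-1 .45 .9 0 0 0 0;-1 .45 .9 0 0 0 0' 
python3 -m inch '-1 .45 .9 0 0 0 0;-1 .45 .9 0 0 0 0;-1 .16 .29 0 0 0 0;-1 0 0 0 0 0 .7;-1 0 0 0 0 0 0;-1 0 0 0 0 0 0' 
python3 -c "
from h import *
to(.4435,.342,.0305,166.5)
s=camera('scene')
X=cloud(s);m=(X[...,2]>.145)&(X[...,2]<.172)&(np.hypot(X[...,0]-.4435,X[...,1]-.342)<.11);print(m.sum(),cv2.minAreaRect(X[m][:,:2].astype(np.float32)))"
```

```text
time_s: 38.85
ee_pos: [0.4667, 0.2778, 0.1431]
eef_rot: [3.141, 0.0, 3.028]
force: [0.3, -0.4, -1.2]
grip_width: 0.0296
grip_force: 35.0
time_s: 39.6
ee_pos: [0.4434, 0.3419, 0.1431]
eef_rot: [-3.142, 0.0, 2.908]
force: [0.6, -0.1, -2.3]
grip_width: 0.0299
grip_force: 35.0
t39.6 TCP [0.4434 0.3419 0.1431] rpy [-180.     0.   166.6] | shift [-0.    0.01  4.38] rot [-0.    0.    0.01] | w 0.0299 gf 35.0 F [ 0.6 -0.1 -2.3]
701 ((0.4524206519126892, 0.34039896726608276), (0.05306785926222801, 0.15445451438426971), 85.65869903564453)
```

```bash

python3 -m inch '-1 0 0 .6 0 0 0;-1 0 0 .8 0 0 0;-1 0 0 .8 0 0 0;-1 0 0 .8 0 0 0;-1 0 0 .6 0 0 0;-1 0 0 .4 0 0 0;-1 0 0 .2 0 0 0;-1 0 0 .13 0 0 0;-1 0 0 0 0 0 0;-1 0 0 .03 0 0 0' 
python3 -m inch '-1 0 0 0 0 0 0;1 0 0 0 0 0 0;1 0 0 0 0 0 0;1 0 0 0 0 0 0;1 0 0 -.6 0 0 0;1 0 0 -.8 0 0 0;1 0 0 -.9 0 0 0;1 0 0 -.9 0 0 0;1 0 0 -.9 0 0 0;1 0 0 -.8 0 0 0' 
python3 -c "
from h import *
to(.593,.0002,.15,97)
s=snap('scene','s8')
X=cloud(s);m=(X[...,2]>.02)&(X[...,2]<.04)&(np.hypot(X[...,0]-.4435,X[...,1]-.342)<.11);print(m.sum(),cv2.minAreaRect(X[m][:,:2].astype(np.float32)))"
```

```text
time_s: 40.9
ee_pos: [0.4437, 0.3423, 0.0127]
eef_rot: [3.141, 0.001, 2.906]
force: [0.5, 0.3, -1.5]
grip_width: 0.0299
grip_force: 35.0
time_s: 42.15
ee_pos: [0.4435, 0.3422, 0.1617]
eef_rot: [3.14, 0.001, 2.906]
force: [0.3, -0.5, -0.0]
grip_width: 0.0937
grip_force: 0.0
t42.1 TCP [0.4435 0.3422 0.1617] rpy [1.799e+02 1.000e-01 1.665e+02] | shift [-7.51 -9.92  1.01] rot [0.01 0.   6.95] | w 0.0937 gf 0.0 F [ 0.3 -0.5 -0. ]
659 ((0.4439859390258789, 0.3424775302410126), (0.029322754591703415, 0.17023465037345886), 77.73187255859375)
```

```bash

python3 -m inch '1 -.63 -.83 0 0 0 0;1 -.63 -.83 0 0 0 0;1 -.63 -.83 0 0 0 0;1 -.63 -.83 0 0 0 0;1 -.63 -.83 0 0 0 0;1 -.63 -.83 0 0 0 0;1 -.63 -.83 0 0 0 0;1 -.63 -.83 0 0 0 0;1 -.63 -.83 0 0 0 0;1 -.63 -.83 0 0 0 0' 
python3 -m inch '1 -.63 -.83 0 0 0 0;1 -.58 -.79 0 0 0 0;1 0 0 0 0 0 .84;1 0 0 0 0 0 .84;1 0 0 0 0 0 .84;1 0 0 0 0 0 .84;1 0 0 0 0 0 .84;1 0 0 0 0 0 .84;1 0 0 0 0 0 .84;1 0 0 0 0 0 .84' 
python3 -m inch '1 0 0 0 0 0 0;1 0 0 0 0 0 0'
python3 -c "
from h import *
to(.593,.0002,.087,99)"
```

```text
time_s: 43.45
ee_pos: [0.5692, 0.0549, 0.1599]
eef_rot: [3.141, 0.001, 2.905]
force: [1.0, 0.8, 0.2]
grip_width: 0.094
grip_force: 0.0
time_s: 44.7
ee_pos: [0.5928, 0.0001, 0.1599]
eef_rot: [3.141, 0.0, 1.728]
force: [0.5, -0.1, -0.3]
grip_width: 0.0935
grip_force: 0.0
time_s: 44.95
ee_pos: [0.5928, 0.0001, 0.1595]
eef_rot: [3.141, 0.0, 1.736]
force: [-0.2, 0.6, 0.3]
grip_width: 0.0942
grip_force: 0.0
t45.0 TCP [5.928e-01 1.000e-04 1.595e-01] rpy [180.    0.   99.5] | shift [0.   0.   3.04] rot [0.   0.   0.05] | w 0.0942 gf 0.0 F [-0.2  0.6  0.3]
```

```bash

python3 -m inch '1 0 0 .6 0 0 0;1 0 0 .6 0 0 0;1 0 0 .6 0 0 0;1 0 0 .6 0 0 0;1 0 0 .4 0 0 0;1 0 0 .2 0 0 0;1 0 0 0 0 0 0;-1 0 0 0 0 0 0;-1 0 0 0 0 0 0;-1 0 0 0 0 0 0' 40
python3 -m inch '-1 0 0 0 0 0 0;-1 0 0 0 0 0 0;-1 0 0 0 0 0 0;-1 0 0 0 0 0 0;-1 0 0 0 0 0 0;-1 0 0 0 0 0 0' 
python3 -m inch '-1 0 0 0 0 0 -.8;-1 0 0 0 0 0 -.8;-1 0 0 0 0 0 -.8;-1 0 0 0 0 0 -.8;-1 0 0 0 0 0 -.8;-1 0 0 0 0 0 -.8;-1 0 0 0 0 0 -.8;-1 0 0 0 0 0 -.8;-1 0 0 0 0 0 -.8;-1 0 0 0 0 0 0' 
python3 -m inch '1 0 0 0 0 0 0;1 0 0 0 0 0 0;1 0 0 0 0 0 0;1 0 0 0 0 0 0;1 0 0 -.6 0 0 0;1 0 0 -.8 0 0 0;1 0 0 -.9 0 0 0;1 0 0 -.9 0 0 0;1 0 0 -.9 0 0 0;1 0 0 0 0 0 0' 
python3 - <<'E'
from h import *
to(.444,.3425,.16,166.5)
s=snap('scene','s9');X=cloud(s)
m=(np.hypot(X[...,0]-.593,X[...,1])<.05)&(X[...,2]>.085)&(X[...,2]<.1);print('knob',m.sum(),cv2.minAreaRect(X[m][:,:2].astype(np.float32)))
m=(X[...,2]>.02)&(X[...,2]<.04)&(np.hypot(X[...,0]-.4435,X[...,1]-.342)<.13);print('wand',m.sum(),cv2.minAreaRect(X[m][:,:2].astype(np.float32)))
E
```

```text
time_s: 46.2
ee_pos: [0.593, 0.0001, 0.0695]
eef_rot: [3.141, 0.0, 1.733]
force: [-0.1, -0.2, 0.1]
grip_width: 0.0672
grip_force: 0.0
time_s: 46.95
ee_pos: [0.5915, -0.0001, 0.0692]
eef_rot: [-3.138, -0.0, 1.733]
force: [-11.3, -2.1, 8.5]
grip_width: 0.0138
grip_force: 40.0
time_s: 48.2
ee_pos: [0.5912, -0.0005, 0.0692]
eef_rot: [-3.14, -0.004, 2.992]
force: [-13.9, -3.6, 8.1]
grip_width: 0.0137
grip_force: 40.0
time_s: 49.45
ee_pos: [0.5937, 0.0001, 0.1953]
eef_rot: [3.141, 0.005, 2.989]
force: [-1.0, 0.1, -1.3]
grip_width: 0.0938
grip_force: 0.0
t49.5 TCP [5.937e-01 1.000e-04 1.953e-01] rpy [180.    0.3 171.3] | shift [ 6.67 10.52  1.78] rot [0.   0.03 0.48] | w 0.0938 gf 0.0 F [-1.   0.1 -1.3]
knob 164 ((0.5926752090454102, -0.0004071993753314018), (0.013597867451608181, 0.06473472714424133), 84.81704711914062)
wand 657 ((0.4440145492553711, 0.3427239656448364), (0.030361460521817207, 0.17165282368659973), 77.6443862915039)
```

View pics/s9.png

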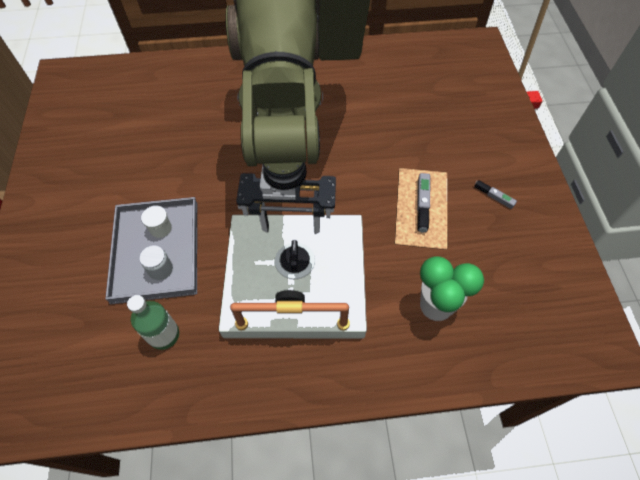

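The valve is shut (bar along the unit's x at (295,253)), both items are upright in the tray, and the wand is parked on the mat. Now lift the wand and lay it back finally.

```bash

python3 -m inch '1 .556 .876 0 0 0 0;1 .556 .876 0 0 0 0;1 .556 .876 0 0 0 0;1 .556 .876 0 0 0 0;1 .556 .876 0 0 0 0;1 .556 .876 0 0 0 0;1 .556 .876 0 0 0 0;1 .556 .876 0 0 0 0;1 .556 .876 0 0 0 0;1 .556 .876 0 0 0 0' 
python3 -m inch '1 .556 .876 0 0 0 0;1 .556 .876 0 0 0 0;1 0 0 0 0 0 .4;1 0 0 .9 0 0 0;1 0 0 .9 0 0 0;1 0 0 0 0 0 0' 
python3 -c "
from h import *
to(.444,.3425,.030,167.4)"
```

```text
time_s: 50.75
ee_pos: [0.467, 0.2859, 0.1913]
eef_rot: [-3.141, -0.001, 2.989]
force: [0.1, 0.5, -0.4]
grip_width: 0.0937
grip_force: 0.0
time_s: 51.5
ee_pos: [0.4418, 0.3414, 0.136]
eef_rot: [-3.138, -0.003, 2.919]
force: [-0.1, 0.0, 0.5]
grip_width: 0.0938
grip_force: 0.0
t51.5 TCP [0.4418 0.3414 0.136 ] rpy [-179.8   -0.2  167.3] | shift [-0.08  0.07  4.16] rot [-0.02 -0.02 -0.01] | w 0.0938 gf 0.0 F [-0.1  0.   0.5]
```

```bash

python3 -m inch '1 -.07 .04 .7 0 0 0;1 0 0 .8 0 0 0;1 0 0 .8 0 0 0;1 0 0 .8 0 0 0;1 0 0 .6 0 0 0;1 0 0 .4 0 0 0;1 0 0 0 0 0 0;-1 0 0 0 0 0 0;-1 0 0 0 0 0 0;-1 0 0 0 0 0 0' 35
python3 -m inch '-1 0 0 0 0 0 0;-1 0 0 0 0 0 0;-1 0 0 0 0 0 0;-1 0 0 0 0 0 0;-1 0 0 0 0 0 0;-1 0 0 -.4 0 0 0;-1 0 0 -.4 0 0 0;-1 0 0 0 0 0 0'
python3 -c "
from h import *
to(.4435,.342,.030,166.5)"
```

```text
time_s: 52.75
ee_pos: [0.4453, 0.343, 0.0157]
eef_rot: [3.141, 0.0, 2.919]
force: [0.2, -0.6, -1.4]
grip_width: 0.0672
grip_force: 0.0
time_s: 53.75
ee_pos: [0.4457, 0.3433, 0.0407]
eef_rot: [3.14, 0.002, 2.919]
force: [-0.1, -0.2, -2.2]
grip_width: 0.0297
grip_force: 35.0
t53.8 TCP [0.4457 0.3433 0.0407] rpy [1.799e+02 1.000e-01 1.673e+02] | shift [ 0.07 -0.06  0.98] rot [0.01 0.01 0.08] | w 0.0297 gf 35.0 F [-0.1 -0.2 -2.2]
```

```bash

python3 -m inch '-1 0 -.03 .4 0 0 0;-1 0 0 .3 0 0 0;-1 0 0 .1 0 0 0;-1 0 0 .03 0 0 0;-1 0 0 0 0 0 0;1 0 0 0 0 0 0;1 0 0 0 0 0 0;1 0 0 0 0 0 0;1 0 0 0 0 0 0;1 0 0 -.5 0 0 0'
python3 -m inch '1 0 0 -.8 0 0 0;1 0 0 -.9 0 0 0;1 0 0 -.9 0 0 0;1 0 0 -.9 0 0 0;1 0 0 -.9 0 0 0;1 0 0 -.9 0 0 0;1 0 0 0 0 0 0;1 0 0 0 0 0 0'
python3 - <<'E'
from h import *
to(.44,.34,.2,166)
s=snap('scene','s10');X=cloud(s);t=snap('top','t10')
m=(np.hypot(X[...,0]-.593,X[...,1])<.05)&(X[...,2]>.085)&(X[...,2]<.1);print('knob',m.sum(),cv2.minAreaRect(X[m][:,:2].astype(np.float32)))
m=(X[...,2]>.02)&(X[...,2]<.045)&(np.hypot(X[...,0]-.4435,X[...,1]-.342)<.13);print('wand',m.sum(),cv2.minAreaRect(X[m][:,:2].astype(np.float32)),np.percentile(X[m][:,2],[10,50,90]))
look(('can',.555,-.323,.075),('tub',.44,-.328,.065))
E
```

```text
time_s: 55.0
ee_pos: [0.4445, 0.3417, 0.029]
eef_rot: [-3.14, -0.001, 2.919]
force: [0.5, 0.9, -0.3]
grip_width: 0.0765
grip_force: 0.0
time_s: 56.0
ee_pos: [0.4447, 0.3418, 0.1879]
eef_rot: [-3.141, -0.0, 2.919]
force: [-0.1, 1.2, 0.7]
grip_width: 0.0941
grip_force: 0.0
t56.0 TCP [0.4447 0.3418 0.1879] rpy [-180.    -0.   167.3] | shift [ 0.14 -0.09  0.22] rot [-0.   -0.    0.13] | w 0.0941 gf 0.0 F [-0.1  1.2  0.7]
knob 162 ((0.5927045345306396, -0.0004994235932826996), (0.013714208267629147, 0.06574629247188568), 84.7468490600586)
wand 671 ((0.4437796175479889, 0.342222660779953), (0.029901044443249702, 0.1730462610721588), 77.37982177734375) [0.02842856 0.03265678 0.03593902]
can 418 [ 0.5556 -0.3246] 0.0295 mean [ 0.5558 -0.3221  0.0742]
tub 428 [ 0.44   -0.3301] 0.0327 mean [ 0.44   -0.3279  0.0638]
```

View pics/s10.png

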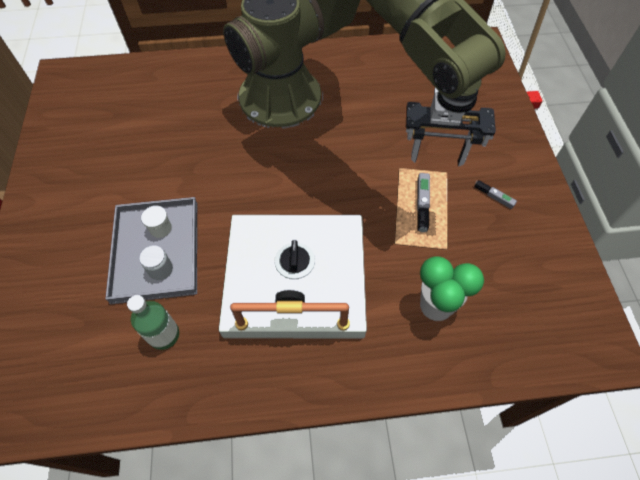

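The final view shows the tub (155,222) and can (153,262) upright in the tray, the knob shut, and the wand flat in the middle of the mat (424,203). Plant and bottle are untouched.

```bash
python3 -c "
from station import ticket
print(ticket.hand_in())"
```

```text
the job is handed in; nothing more can be done
None
```

I handed the job in at about 56 s with every step done: tub and can upright in the tray, valve clicked open, disc reading held for about 5 s at about 7 cm, valve clicked shut, and the thermometer laid flat in the middle of its mat (parked there while I shut the valve, then lifted and laid back last). I got no verdict back.

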